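Find and mark the balance point of a cooling-tray sweep bar

ROBOT

A 6-joint arm with a two-finger parallel gripper is mounted at the origin on the work surface. World frame = base frame: x ahead of the robot, y to its left, z up, the work surface at z = 0. Lengths are in mm, angles in degrees, forces in N, time in s.
With the tool pointing down it reaches from about 275 to 725 mm from the base axis. Payload 5.6 kg.
Tool frame: the origin (TCP) lies midway between the tips of the shut fingers; the grasp point (between the pads) lies 19 mm behind it; z points along the fingers, y is the line along which they close (so a half turn about z gives the same grasp; the last joint's range is limited). The gripper opens to 85 mm and grips with 20 to 120 N. Pads are 22 mm wide; open, the fingers measure 114 mm over their backs; the gripper's body (76 mm by 85 mm) begins 54 mm behind the grasp point. The pads swing forward as they close: fully open they stand 13 mm farther back than shut.
Start: joints at [91.249, 14.616, 6.199, 0, -81.583, -16.306], TCP at [142.855, 531.117, 231.283] pointing down, gripper open.
Joint ranges: [-168.99, 168.99], [-69.2, 112.95], [-62.41, 85.93], [-164.36, 98.24], [-168.68, -3.75], [-174.98, 174.98]. Speed limits (degrees/s): [147.25, 147.25, 180, 180, 180, 180].

INTERFACE

Orientations are given as [roll, pitch, yaw] about the fixed x, y, z axes, in that order (R = Rz(yaw) Ry(pitch) Rx(roll)).
In Python, from rig import manip gives the robot as it stands. The module is installed in compiled form; this text tells all that it offers.
- The arm moves only by the tool servo_tool, never from a script. Its argument "targets" is a list of rows, each a list of 5 numbers: the finger opening in cm, from 0 to 8.54, then the shift along the world's x, y, z in cm, then the turn about the world's z in units of 10 degrees (1.0 is 10 degrees). A call has 1 to 20 rows; each row shifts and turns the commanded pose from where the row before left it; what a row does not reach is not made up. A row lasts 1/8 s, in which the tool goes at most 62.5 mm and 10.7 degrees, less where a joint would pass 70% of its speed; a pose out of reach is approached as far as the arm can. A call is refused whole if a number of a shift passes 6.25 or a number of a turn 1, either way. A call with a gripper value outside its range is refused whole. The fingers move at their own pace and stop on an object; the grip force is fixed at half the most. Time passes only in rows, so rows that do not move let the fingers close. It gives the time, the measured TCP pose, the force, the opening and the grip force at its end, in the units of the state.
- manip.sense(): the state, without advancing time (a new reading comes with each control period).
- manip.camera(name): name is "side" or "top" or "wrist"; returns a dict with "color" (420x560x3 uint8, red, green, blue), "z_map" (420x560 float32, mm along the optical axis (not along the pixel's ray), 0 where there is no reading), "fx", "fy", "cx", "cy" (pixels), "dist_coeffs" ([k1, k2, p1, p2, k3] as OpenCV has them; the pictures are not rectified), "R" (3x3) and "t" (3): a world point X has camera coordinates R X + t. Camera axes: x right, y down, z forward; pixel columns grow to the right and rows downward; lengths in mm; the calibration is good to about 2 mm. A picture is of the moment at which its call begins.
- manip.job_done(): hands the job in; it is judged then, once.
The state is a dict: "time_s": time; "joint_pos": joint angles; "dq": joint speeds; "joint_efforts": joint torques, N m; "tcp_pos": TCP position; "tool_rot": TCP orientation; "ft_force": force on the tool from outside, world axes, zero at the start; "torque": the same for the moment, N m; "finger_gap": finger opening in mm; "finger_force": force on a finger pad.
Only numpy, scipy, OpenCV 4.12 (cv2) and the standard library are available. Lean on these libraries where they do the work, as an engineer would, in place of code of your own. Each camera call takes 0.05 s, during which the arm holds its last target. There are 200 camera calls.

TASK

The roaster's sweep bar lies out of balance on the knife edge of the balancing stand. Slide it gently along the edge, without lifting it off or bearing down hard on it, until it stays level by itself when let go; then press the spring punch above the edge, firmly but gently, so that its nib marks the bar there. Let go and leave the bar balanced level on the edge, and do not disturb the bowl, jar and scoop.

Things in the scene. Friction and masses are not known exactly. Their poses are not given: they have to be found in the camera images.
- stand: Fixed balancing stand. Origin: on the table under the middle of the knife edge; z up; y = direction in which the sweep bar lies and slides; x across it. Dark base plate 320 (y) x 100 mm (x -65 to +35), 12 mm high. The bar is free from above and below, to be gripped across x, anywhere from 55 to 105 mm either side of the edge, between bracket and fork.
- fork_plus (a point): Middle of the solid floor of the aluminium fork at the stand's y = +130 mm, 52 mm above the table. 10 mm thick in y; two cheeks, 18 mm apart, 30 mm over the outsides, rise to 80 mm and guide the bar. On the floor a soft, damped rubber pad, its top 1 mm below the edge's height: it yields up to 7 mm (about 0.05 N), so an unbalanced bar sinks to a tilt of about 0.06 rad on its heavy side.
- fork_minus (a point): The same on the other fork, at the stand's y = -130 mm.
- bracket (a point): Top of the grey C-bracket that carries the punch over the edge, 101 mm above the table. Beam 24 mm wide (y), 12 mm thick, stand x -63 to +13 mm; post 18 x 24 mm at stand x = -54 mm.
- edge: Steel knife edge of the stand, fixed, at its middle, same origin and axes as the stand; its blunt top is 6 mm wide along y, 40 mm long along x, 62 mm above the table. The bar must balance on it; more than 20 N on it is too hard.
- edge_top (a point): Middle of the top of the knife edge, 62 mm above the table; axes as the stand's.
- sweep: Loose sweep bar, 0.5 kg: straight hollow steel bar 440 (its y) x 14 (x) x 10 mm (z) lying on the knife edge in both forks. Origin: middle of the bar's underside; z up, y to the paddle end, which is on the stand's +y side. Hub boss, 18 mm diameter, 24 mm high, at y = -210. Hidden ballast puts the balance point anywhere from y = -3 to +48 mm on the bar.
- sweep_mid (a point): Centre of the sweep bar, half-way along and half-way up; axes as the bar's. At the start the paddle side is too heavy: slide the bar to the stand's -y by some 12 to 95 mm. It stays level only with its balance point within about 3 mm of the edge's middle, else it tips, within 1 to 2 s, onto the soft rest pad on its heavy side. The tilt of its y axis tells which.
- paddle (a point): Centre of the dark paddle blade, 44 x 36 x 5 mm, that hangs at the bar's end, 214 mm from the bar's middle.
- punch_top (a point): Centre of the top face of the punch's round black cap (26 mm diameter, 10 mm high), 125 mm above the table, straight above the middle of the knife edge. Press it straight down. It springs back by itself.
- punch (a joint): Travel of the punch, m: 0 up, grows as it is pressed, 0.0125 at its stop. Over the first 6 mm it takes only about 1 to 2 N; then the nib meets the bar and the force rises steeply, about 6 N per mm. About 6 to 10 N on the cap makes a good mark; more than 14 N between nib and bar dents it.
- nib: Brass marking nib of the punch, 6 mm diameter, straight above the middle of the edge; it stands 6 mm above the top of a level bar while the punch is up. Origin and axes as the stand's (when up).
- funnel_bowl: Bystander: loose steel bowl, 100 mm diameter, 45 mm high; origin under its middle.
- sample_jar: Bystander: loose glass jar with black cap, 60 mm diameter, 85 mm high; origin under its middle.
- scoop: Bystander: loose metal spoon lying on the table, about 200 mm long.

How it is judged (in metres and radians):
On the way, in this order (a step that is already met when the one before it is completed fails the run):
1. the bar lies level on the knife edge by itself, at rest and untouched by the robot (angle between sweep_mid's own z axis and vertical below 0.02 rad and contact force between the fingers and sweep below 0.05 N and linear speed of sweep below 0.01 m/s and angular speed of sweep below 0.05 rad/s), for 0.5 s.
2. the punch's nib is pressed on the balanced bar with at least 2 N (contact force between nib and sweep above 2 N and angle between sweep_mid's own z axis and vertical below 0.02 rad and contact force between the fingers and sweep below 0.05 N), for 0.1 s.
At the end, for the whole second after the job is handed in: The bar lies level (tilt under 0.02 rad), at rest, untouched, on the knife edge; the punch has been pressed on it there and is up again (under 2 mm) (angle between sweep_mid's own z axis and vertical below 0.02 rad and linear speed of sweep below 0.01 m/s and angular speed of sweep below 0.05 rad/s and z of sweep_mid in the frame of edge_top between 0.001 and 0.009 m and value of joint punch below 0.002 m and contact force between sweep and edge above 1 N).
It fails at once if the bar is pressed on the knife edge with more than 20 N (contact force between sweep and edge above 20 N).
It fails at once if the nib presses the bar with more than 14 N (contact force between nib and sweep above 14 N).
It fails at once if the bar is lifted off the edge (z of sweep_mid in the frame of edge_top above 0.015 m).
It fails at once if the bowl, jar or scoop is disturbed (moved over 20 mm) (distance of any of funnel_bowl, sample_jar, scoop from where it was at the start of the episode above 0.02 m).
It also fails if it takes over 64 s, if anything falls off the work surface, if the arm or the gripper's body presses on something with over 40 N, if the wrist force passes 120 N, or if a joint passes its speed limit or range.

## Working session

There is one attempt and no reset: what is moved stays moved. The work goes in short steps, Python scripts to look and compute and a tool call to move; the robot and the scene stay as the last step left them, time stands still between calls to the robot, and variables do not carry over. Pictures are saved under pics/ and viewed, at most 10 in all, crops included, and the job is handed in when it is done.

Besides the shell and the picture viewer there is one more tool, called after "Request:" by a JSON object that holds its "name" and its "arguments", one argument or row to a line. servo_tool: Moves the arm, as the interface text tells. Its arguments: {"type":"object","properties":{"targets":{"type":"array"}},"required":["targets"]}

```bash
mkdir -p pics; cat > h.py <<'E'
import numpy as np, cv2
from rig import manip
def cam(n):
    c=manip.camera(n); c['K']=np.array([[c['fx'],0,c['cx']],[0,c['fy'],c['cy']],[0,0,1.]]); c['D']=np.array(c['dist_coeffs'],float)
    c['R']=np.array(c['R']);c['t']=np.array(c['t']);return c
def ray(c,uv):
    p=cv2.undistortPoints(np.array(uv,float).reshape(-1,1,2),c['K'],c['D']).reshape(-1,2)
    d=np.c_[p,np.ones(len(p))]@c['R']; return -c['R'].T@c['t'],d
def plane(c,uv,z):
    o,d=ray(c,uv); return o+d*((z-o[2])/d[:,2])[:,None]
def proj(c,X):
    return cv2.projectPoints(np.array(X,float).reshape(-1,1,3),cv2.Rodrigues(c['R'])[0],c['t'],c['K'],c['D'])[0].reshape(-1,2)
def cloud(c):
    v,u=np.mgrid[0:420,0:560]; uv=np.c_[u.ravel(),v.ravel()]
    o,d=ray(c,uv); return (o+d*c['z_map'].reshape(-1,1)).reshape(420,560,3)
def save(c,n,crop=None):
    im=c['color'][...,::-1]
    if crop: x0,y0,x1,y1,s=crop; im=cv2.resize(im[y0:y1,x0:x1],None,fx=s,fy=s)
    cv2.imwrite('pics/'+n+'.png',im)
E
python3 - <<'E'
from h import *
for n in('top','side'):
    c=cam(n);save(c,n+'0');print(n,-c['R'].T@c['t'],c['R'][2],c['fx'])
s=manip.sense();print(s['time_s'],s['tcp_pos'],s['tool_rot'],s['ft_force'])
E
```

```text
top [ 437.37565126  -12.39282658 1016.2651191 ] [ 0.24241926  0.01689165 -0.97002452] 383.9820094869374
side [ 254.49410247 -532.72651093  823.12563568] [ 0.3988814   0.55330811 -0.73126177] 466.5066332485142
0.1 [142.69135796 530.70340362 230.45323324] [ 1.79897397e+02 -4.62674585e-03 -1.50595763e+01] [ 0.26238611  0.28147322 -0.39447677]
```

View pics/top0.png

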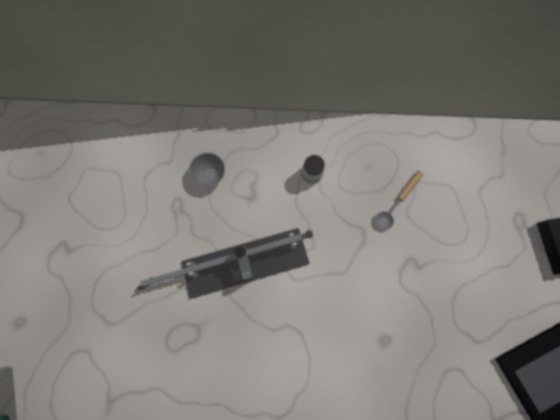

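View pics/side0.png

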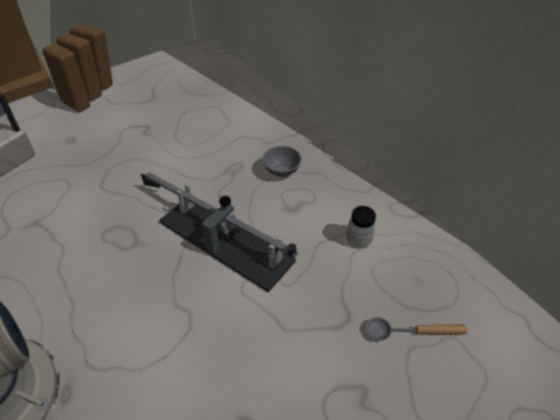

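The top view shows the stand at about (245,262), the paddle at (143,285), the hub at (308,234) and the punch cap at (241,254). The side view has the cap at (225,202), the paddle at (150,180) and the hub at (292,250).

```bash
cat > m.py <<'E'
from h import *
T=cam('top');S=cam('side')
def blob(c,x0,y0,x1,y1,th):
    g=cv2.cvtColor(c['color'],cv2.COLOR_RGB2GRAY)[y0:y1,x0:x1]
    n,l,st,ce=cv2.connectedComponentsWithStats((g<th).astype(np.uint8))
    return [(st[i,4],ce[i]+[x0,y0],st[i,:4]) for i in range(1,n) if st[i,4]>15]
print('capT',blob(T,230,243,254,266,28));print('capS',blob(S,215,192,236,212,28))
def tri(a,b):
    o1,d1=ray(T,[a]);o2,d2=ray(S,[b]);d1=d1[0]/np.linalg.norm(d1);d2=d2[0]/np.linalg.norm(d2)
    s=np.linalg.lstsq(np.c_[d1,-d2],o2-o1,rcond=None)[0];p,q=o1+s[0]*d1,o2+s[1]*d2
    return (p+q)/2,np.linalg.norm(p-q)
print('cap',tri((241,254),(225,202)),'hub',tri((308,234),(292,249)))
for n,c in(('T',T),('S',S)):
    P=cloud(c);ok=(c['z_map']>0)&(P[...,0]>250)&(P[...,0]<600)&(P[...,1]>-50)&(P[...,1]<450)
    z=P[...,2]
    m=ok&(z>8)&(z<17)&(c['color'].max(2)<70)
    m=cv2.morphologyEx(m.astype(np.uint8),cv2.MORPH_OPEN,np.ones((3,3)))
    q=P[m>0][:,:2].astype(np.float32);r=cv2.minAreaRect(q);print(n,'plate',len(q),r,cv2.boxPoints(r).round(0).tolist())
    for a,b in((118,135),(95,108),(60,90)):
        m=ok&(z>a)&(z<b);q=P[m]
        if len(q)>3:print(n,a,len(q),q.mean(0),np.percentile(q,[2,98],axis=0).round(0).tolist())
save(T,'topz',(120,210,330,310,3.8))
E
python3 m.py
```

```text
capT []
capS [(np.int32(74), array([224.74324324, 201.18918919]), array([ 5,  5, 10, 10], dtype=int32))]
cap (array([539.93079462,  70.43979951, 121.58465369]), np.float64(4.509820753995239)) hub (array([598.83949351, -86.49782377,  86.93231264]), np.float64(2.1152409941412387))
T plate 2490 ((523.092529296875, 84.85237884521484), (94.21855163574219, 283.3992614746094), 18.527360916137695) [[433.0, 204.0], [523.0, -64.0], [613.0, -35.0], [523.0, 234.0]]
T 118 97 [544.54513789  74.20872179 125.95700033] [[533.0, 62.0, 121.0], [556.0, 85.0, 130.0]]
T 95 243 [511.98008896  63.04325627 102.08417812] [[487.0, 47.0, 98.0], [543.0, 79.0, 106.0]]
T 60 828 [531.12262763 112.08696357  71.08739603] [[475.0, -45.0, 61.0], [592.0, 271.0, 83.0]]
S plate 2864 ((518.58837890625, 85.06266784667969), (95.3016357421875, 283.3962097167969), 19.62557601928711) [[426.0, 203.0], [521.0, -64.0], [611.0, -32.0], [516.0, 235.0]]
S 118 109 [542.28524509  72.18742611 124.21934299] [[531.0, 62.0, 119.0], [554.0, 86.0, 127.0]]
S 95 339 [515.54263713  62.3291185  100.66998532] [[483.0, 46.0, 96.0], [555.0, 80.0, 104.0]]
S 60 1034 [530.47414677  86.04131113  71.3427337 ] [[479.0, -47.0, 60.0], [588.0, 261.0, 87.0]]
```

View pics/topz.png

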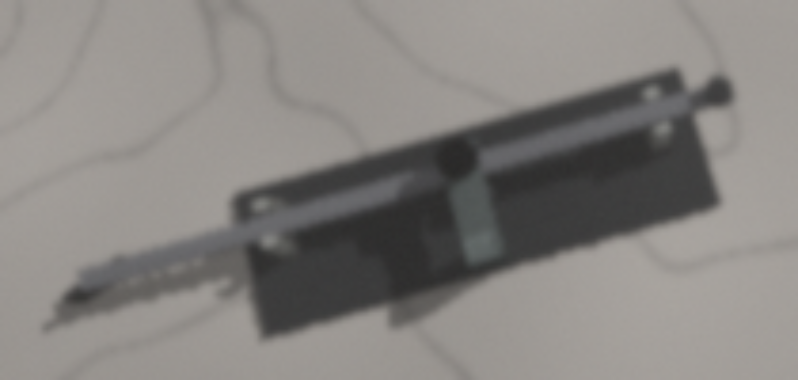

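The enlarged view shows the cap at the stand's middle, the bracket below it, and the paddle at the far left. From this I get cap ≈ (543,73,124), stand yaw ≈ 19° and bar middle ≈ +41 mm, all matching the given sizes. I'll push the bar end gently with shut fingers, so nothing can lift it or press it down.

Request:
{"name": "servo_tool", "arguments": {
  "targets": [
    [0,4.9,-2.6,0,-0.94],
    [0,4.9,-2.6,0,-0.94],
    [0,4.9,-2.6,0,-0.94],
    [0,4.9,-2.6,0,-0.94],
    [0,4.9,-2.6,0,-0.94],
    [0,4.9,-2.6,0,-0.9],
    [0,0,0,-4.6,0],
    [0,0,0,-4.6,0],
    [0,0,0,-4.6,0],
    [0,0,0,-4.6,0],
    [0,0,0,0,0]
  ]
}}

```text
time_s: 1.58
tcp_pos: [434.9, 372.7, 43.8]
tool_rot: [179.6, -0.3, -71.1]
ft_force: [0.1, 0.0, -0.1]
finger_gap: 0.0
finger_force: 0.0
```

```bash
cat > st.py <<'E'
from h import *
# stand frame
a=np.radians(19.0);C=np.array([543,73,0.]);X=np.array([np.cos(a),np.sin(a),0]);Y=np.array([-np.sin(a),np.cos(a),0])
def tos(P): d=np.asarray(P)-C; return np.stack([d@X,d@Y,d[...,2]],-1)
E
python3 - <<'E'
from st import *
s=manip.sense();print(s['time_s'],s['tcp_pos'],tos(s['tcp_pos']),s['tool_rot'],s['ft_force'],s['finger_gap'],s['joint_pos'])
for n in('top','side'):
    c=cam(n);Q=tos(cloud(c))
    ok=(c['z_map']>0)&(abs(Q[...,0])<12)&(Q[...,2]>20)&(Q[...,2]<110)
    for y0 in range(-210,341,15):
        m=ok&(abs(Q[...,1]-y0)<7.5)
        if m.sum()>3: print(n,y0,m.sum(),np.median(Q[m],0).round(1),Q[m][:,2].min().round(),Q[m][:,2].max().round())
    if n=='side':save(c,'side1',(100,120,320,290,3.5))
E
```

```text
1.575 [434.91452188 372.71761805  43.82811298] [ -4.61831555 318.57776494  43.82811298] [179.58530852  -0.25814748 -71.08468726] [ 0.09604961  0.04926228 -0.1066652 ] 0.03854456883636385 [ 5.62045759e+01  2.46163790e+01 -7.91578003e+00 -5.41059570e-02
 -5.79541700e+01 -3.72612942e+01]
top -180 15 [   0.6 -174.5   96.9] 84.0 99.0
top -165 50 [   0.5 -165.4   96.6] 78.0 101.0
top -150 39 [   0.7 -149.7   82.9] 72.0 88.0
top -135 45 [   1.2 -133.6   81.8] 72.0 85.0
top -120 50 [  -0.4 -122.5   79.9] 22.0 84.0
top -105 38 [   1.2 -105.2   80.3] 74.0 85.0
top -90 38 [  1.5 -90.   78.9] 74.0 83.0
top -75 37 [  1.5 -75.2  77.9] 70.0 82.0
top -60 37 [  1.6 -60.   76.8] 71.0 80.0
top -45 37 [  2.1 -44.9  75.9] 69.0 80.0
top -30 38 [  2.1 -30.2  74.5] 66.0 77.0
top -15 50 [ -1.3 -13.8  74.2] 24.0 104.0
top 0 13 [ -9.7  -1.7 100.9] 100.0 104.0
top 15 25 [-0.6 17.3 72.6] 66.0 104.0
top 30 37 [ 2.2 29.8 72.3] 67.0 75.0
top 45 37 [ 1.8 45.1 70.7] 63.0 73.0
top 60 36 [ 3.  59.9 69.5] 65.0 74.0
top 75 38 [ 1.8 74.5 68.5] 59.0 73.0
top 90 38 [ 2.6 90.  67.4] 59.0 71.0
top 105 36 [  3.  105.3  66.7] 6
[... 1264 characters left out ...]
8 67.7] 58.0 72.0
side 75 42 [-1.5 75.1 67. ] 59.0 70.0
side 90 35 [-1.9 89.4 67. ] 59.0 70.0
side 105 38 [ -0.9 105.   65.3] 57.0 68.0
side 120 127 [ -3.3 124.9  51.6] 21.0 82.0
side 135 37 [  2.  132.4  64.1] 28.0 82.0
side 150 28 [  0.3 152.4  62.4] 54.0 66.0
side 165 34 [ -0.7 165.3  62. ] 53.0 65.0
side 180 38 [  0.3 179.7  60.4] 52.0 63.0
side 195 33 [ -0.7 194.   60.3] 50.0 63.0
side 210 34 [ -1.  209.   59.1] 50.0 63.0
side 225 40 [  0.6 226.1  57. ] 21.0 61.0
side 240 59 [  2.6 240.3  52.6] 21.0 60.0
side 255 55 [ -0.5 255.5  39.6] 20.0 59.0
side 270 36 [ -3.7 267.8  39.5] 21.0 53.0
side 300 25 [-3.000e-01  3.066e+02  9.250e+01] 54.0 110.0
side 315 125 [ -0.6 310.4  77.4] 48.0 109.0
```

View pics/side1.png

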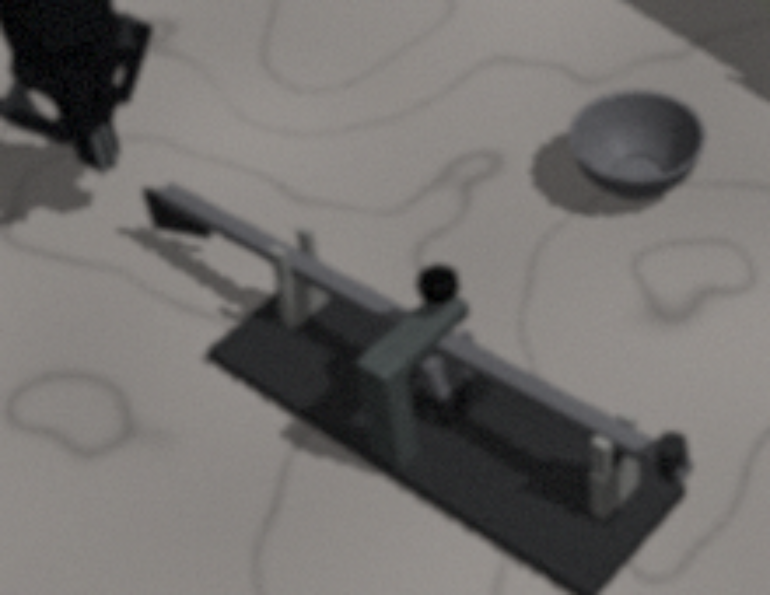

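The picture shows the bar, its paddle blade at about (175,210), the hub at (670,455) and the fingers at (100,150) just beyond the paddle. The bar-top profile gives a tilt of about -0.065 rad, so this works as a tilt gauge.

Request:
{"name": "servo_tool", "arguments": {
  "targets": [
    [0,0.6,-0.63,0,0],
    [0,0.26,-0.76,0,0],
    [0,0.26,-0.76,0,0],
    [0,0.26,-0.76,0,0],
    [0,0.13,-0.38,0,0],
    [0,0.13,-0.38,0,0],
    [0,0.13,-0.38,0,0],
    [0,0.13,-0.38,0,0],
    [0,0.13,-0.38,0,0],
    [0,0.13,-0.38,0,0],
    [0,0.13,-0.38,0,0],
    [0,0,0,0,0]
  ]
}}

```text
time_s: 3.18
tcp_pos: [459.9, 319.0, 47.4]
tool_rot: [-180.0, -0.0, -71.1]
ft_force: [-0.7, 2.7, 1.4]
finger_gap: -0.2
finger_force: 1.2
```

```bash
cat > tilt.py <<'E'
from st import *
s=manip.sense();print(s['time_s'],'tcp stand',tos(s['tcp_pos']).round(1),np.round(s['ft_force'],2))
for n in('top','side'):
    c=cam(n);Q=tos(cloud(c))
    g=c['color'].astype(int).mean(2)
    ok=(c['z_map']>0)&(abs(Q[...,0])<5)&(Q[...,2]>48)&(Q[...,2]<95)
    y=Q[...,1];seg=ok&(((y>25)&(y<110))|((y>-110)&(y<-25))|((y>150)&(y<190)))
    q=Q[seg]
    for _ in range(3):
        k=np.polyfit(q[:,1],q[:,2],1);r=q[:,2]-np.polyval(k,q[:,1]);q=q[abs(r)<4]
    hb=(c['z_map']>0)&(abs(Q[...,0])<12)&(y<-140)&(y>-310)&(Q[...,2]-np.polyval(k,y)>9)&(Q[...,2]-np.polyval(k,y)<25)
    print(n,'slope %.4f z0 %.1f n%d'%(k[0],k[1],len(q)),'hub y',np.median(y[hb]).round(1),hb.sum(),'min y',np.percentile(y[ok&(y<0)],0.5).round(1))
E
python3 tilt.py
```

```text
3.175 tcp stand [  1.5 259.6  47.4] [-0.68  2.7   1.43]
top slope -0.0686 z0 73.1 n314 hub y -193.4 44 min y -203.3
side slope -0.0660 z0 72.2 n317 hub y -194.9 69 min y -205.1
```

Request:
{"name": "servo_tool", "arguments": {
  "targets": [
    [0,0.13,-0.38,0,0],
    [0,0.13,-0.38,0,0],
    [0,0,0,0,0],
    [0,-0.2,0.57,0,0],
    [0,0,0,0,0],
    [0,0,0,0,0],
    [0,0,0,0,0],
    [0,0,0,0,0],
    [0,0,0,0,0],
    [0,0,0,0,0]
  ]
}}

```text
time_s: 4.53
tcp_pos: [460.4, 317.5, 47.3]
tool_rot: [-180.0, 0.0, -71.1]
ft_force: [-1.6, 0.6, 0.3]
finger_gap: 0.1
finger_force: 0.0
```

```bash
python3 tilt.py
```

```text
4.525 tcp stand [  1.5 258.1  47.3] [-1.58  0.6   0.32]
top slope -0.0624 z0 73.2 n306 hub y -201.7 45 min y -211.4
side slope -0.0601 z0 72.1 n318 hub y -202.3 70 min y -212.9
```

Request:
{"name": "servo_tool", "arguments": {
  "targets": [
    [0,0.16,-0.47,0,0],
    [0,0.16,-0.47,0,0],
    [0,0,0,0,0],
    [0,-0.2,0.57,0,0],
    [0,0,0,0,0],
    [0,0,0,0,0],
    [0,0,0,0,0],
    [0,0,0,0,0],
    [0,0,0,0,0]
  ]
}}

```text
time_s: 5.75
tcp_pos: [461.6, 313.8, 47.3]
tool_rot: [180.0, -0.0, -71.1]
ft_force: [0.2, -1.6, -0.3]
finger_gap: -0.1
finger_force: 0.0
```

```bash
python3 tilt.py
```

```text
5.75 tcp stand [  1.4 254.2  47.3] [ 0.17 -1.58 -0.35]
top slope -0.0620 z0 73.2 n295 hub y -205.8 43 min y -207.6
side slope -0.0613 z0 72.0 n326 hub y -206.8 70 min y -216.9
```

Request:
{"name": "servo_tool", "arguments": {
  "targets": [
    [0,0.16,-0.47,0,0],
    [0,0.16,-0.47,0,0],
    [0,0,0,0,0],
    [0,-0.2,0.57,0,0],
    [0,0,0,0,0],
    [0,0,0,0,0],
    [0,0,0,0,0],
    [0,0,0,0,0]
  ]
}}

```text
time_s: 6.85
tcp_pos: [462.8, 310.1, 47.3]
tool_rot: [180.0, -0.0, -71.1]
ft_force: [0.6, -0.2, -1.0]
finger_gap: 0.2
finger_force: 0.0
```

```bash
python3 tilt.py
```

```text
6.85 tcp stand [  1.3 250.3  47.3] [ 0.65 -0.23 -1.05]
top slope -0.0181 z0 73.0 n293 hub y -210.7 45 min y -220.0
side slope -0.0174 z0 71.8 n332 hub y -211.9 68 min y -221.8
```

Request:
{"name": "servo_tool", "arguments": {
  "targets": [
    [0,0,0,0,0],
    [0,0,0,0,0],
    [0,0,0,0,0],
    [0,0,0,0,0],
    [0,0,0,0,0],
    [0,0,0,0,0]
  ]
}}

```text
time_s: 7.7
tcp_pos: [462.8, 310.1, 47.3]
tool_rot: [-180.0, -0.0, -71.1]
ft_force: [-0.9, 0.0, 0.1]
finger_gap: -0.2
finger_force: 0.0
```

```bash
python3 tilt.py
```

```text
7.7 tcp stand [  1.3 250.3  47.3] [-0.91  0.02  0.07]
top slope -0.0167 z0 73.0 n300 hub y -211.0 44 min y -219.5
side slope -0.0128 z0 71.8 n348 hub y -211.9 70 min y -221.8
```

Request:
{"name": "servo_tool", "arguments": {
  "targets": [
    [0,0.13,-0.38,0,0],
    [0,0.13,-0.38,0,0],
    [0,0,0,0,0],
    [0,-0.2,0.57,0,0],
    [0,0,0,0,0],
    [0,0,0,0,0],
    [0,0,0,0,0],
    [0,0,0,0,0],
    [0,0,0,0,0],
    [0,0,0,0,0]
  ]
}}

```text
time_s: 9.05
tcp_pos: [463.4, 308.2, 47.3]
tool_rot: [-180.0, -0.0, -71.1]
ft_force: [0.5, -0.1, -0.2]
finger_gap: 0.3
finger_force: 0.0
```

```bash
python3 tilt.py
```

```text
9.05 tcp stand [  1.3 248.3  47.3] [ 0.53 -0.08 -0.22]
top slope -0.0083 z0 73.2 n292 hub y -213.8 43 min y -222.7
side slope -0.0034 z0 71.8 n331 hub y -214.7 66 min y -223.9
```

```bash
cat >> tilt.py <<'E'
    pl=(c['z_map']>0)&(abs(Q[...,2]-12)<6)&(abs(y)<155)&(Q[...,0]>12)&(Q[...,0]<33)
    tb=(c['z_map']>0)&(abs(Q[...,2])<6)&(abs(y)<200)&(Q[...,0]>45)&(Q[...,0]<90)
    for mm in(pl,tb): print('   ref slope',np.polyfit(y[mm],Q[mm][:,2],1).round(4),mm.sum())
    if n=='side':
        from h import save; save(c,'s%d'%(100*s['time_s']),(100,120,320,290,3.5))
E
python3 tilt.py
```

```text
9.15 tcp stand [  1.3 248.3  47.3] [-0.48  0.22  0.29]
top slope -0.0026 z0 73.0 n297 hub y -213.7 45 min y -222.1
   ref slope [-1.20000e-03  1.34772e+01] 496
   ref slope [-4.0000e-04  1.3978e+00] 2457
side slope 0.0029 z0 71.8 n337 hub y -214.7 71 min y -224.2
   ref slope [1.80000e-03 1.20473e+01] 369
   ref slope [1.00e-04 2.99e-01] 1676
```

Request:
{"name": "servo_tool", "arguments": {
  "targets": [
    [0,0,0,0,0],
    [0,0,0,0,0],
    [0,0,0,0,0],
    [0,0,0,0,0],
    [0,0,0,0,0],
    [0,0,0,0,0],
    [0,0,0,0,0],
    [0,0,0,0,0]
  ]
}}

```text
time_s: 10.25
tcp_pos: [463.4, 308.2, 47.3]
tool_rot: [-180.0, 0.0, -71.1]
ft_force: [1.4, 0.9, -0.1]
finger_gap: -0.0
finger_force: 0.0
```

```bash
python3 tilt.py
```

```text
10.25 tcp stand [  1.3 248.3  47.3] [ 1.36  0.94 -0.14]
top slope 0.0037 z0 73.1 n295 hub y -213.7 43 min y -222.0
   ref slope [-5.00000e-04  1.34769e+01] 495
   ref slope [-4.0000e-04  1.4042e+00] 2463
side slope 0.0046 z0 71.8 n346 hub y -214.9 67 min y -224.2
   ref slope [-3.00000e-04  1.21524e+01] 364
   ref slope [0.0009 0.2532] 1692
```

Request:
{"name": "servo_tool", "arguments": {
  "targets": [
    [0,-0.5,1.42,0,0],
    [0,-0.5,1.42,0,0],
    [0,0,0,4,0],
    [0,0,0,4,0],
    [0,0,0,4,0],
    [0,0,0,0,0],
    [0,0,0,0,0],
    [0,0,0,0,0]
  ]
}}

```text
time_s: 11.35
tcp_pos: [452.7, 336.5, 166.0]
tool_rot: [179.9, -0.1, -71.0]
ft_force: [-0.2, -0.3, 0.1]
finger_gap: -0.1
finger_force: 0.0
```

```bash
python3 tilt.py
```

```text
11.35 tcp stand [  0.4 278.5 166. ] [-0.21 -0.34  0.1 ]
top slope -0.0014 z0 72.9 n302 hub y -213.7 44 min y -222.4
   ref slope [-9.00000e-04  1.33692e+01] 502
   ref slope [-2.0000e-04  1.3151e+00] 2455
side slope -0.0027 z0 71.8 n348 hub y -214.9 69 min y -224.2
   ref slope [7.00000e-04 1.22157e+01] 363
   ref slope [0.0007 0.3253] 1666
```

Request:
{"name": "servo_tool", "arguments": {
  "targets": [
    [0,1.8,-5.27,0,0],
    [0,1.8,-5.27,0,0],
    [0,1.8,-5.27,0,0],
    [0,1.8,-5.27,0,0],
    [0,1.86,-5.27,0,0],
    [0,0,0,-1.6,0],
    [0,0,0,-1.5,0],
    [0,0,0,0,0],
    [0,0,0,0,0]
  ]
}}

```text
time_s: 12.58
tcp_pos: [544.1, 73.8, 136.6]
tool_rot: [-180.0, -0.0, -71.0]
ft_force: [-0.1, 0.1, -0.0]
finger_gap: -0.1
finger_force: 0.0
```

```bash
python3 tilt.py; ls pics
```

```text
12.575 tcp stand [  1.3   0.4 136.6] [-0.1   0.05 -0.  ]
top slope -0.0007 z0 73.0 n258 hub y -213.1 44 min y -222.7
   ref slope [1.20000e-03 1.35426e+01] 304
   ref slope [-9.0000e-04  1.3342e+00] 930
side slope 0.0026 z0 71.8 n351 hub y -214.9 68 min y -224.1
   ref slope [9.00000e-04 1.22673e+01] 365
   ref slope [0.001  0.3411] 1674
s1025.png
s1135.png
s1257.png
s915.png
side0.png
side1.png
top0.png
topz.png
```

View pics/s1257.png

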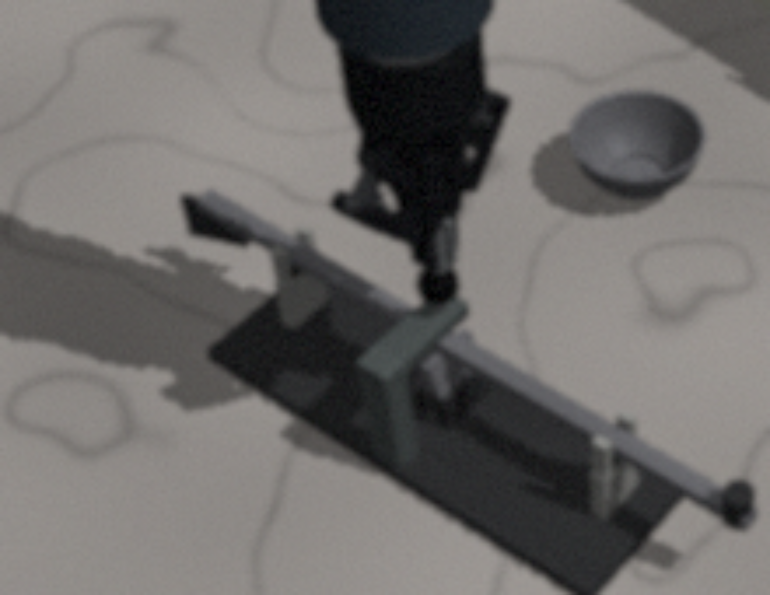

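Request:
{"name": "servo_tool", "arguments": {
  "targets": [
    [0,0,0,-0.5,0],
    [0,0,0,-0.4,0],
    [0,0,0,-0.2,0],
    [0,0,0,-0.2,0],
    [0,0,0,0,0]
  ]
}}

```text
time_s: 13.3
tcp_pos: [543.9, 73.1, 123.3]
tool_rot: [180.0, -0.0, -71.1]
ft_force: [-0.8, 1.1, 1.8]
finger_gap: -0.1
finger_force: 0.6
```

The picture shows the shut fingers centred just above the cap at (438,285) and the bar level. The force now shows cap contact at about z 125, so I'll press on in small steps.

Request:
{"name": "servo_tool", "arguments": {
  "targets": [
    [0,0,0,-0.15,0],
    [0,0,0,-0.15,0],
    [0,0,0,-0.1,0],
    [0,0,0,0,0],
    [0,0,0,0,0]
  ]
}}

```text
time_s: 13.92
tcp_pos: [544.1, 73.1, 119.4]
tool_rot: [-180.0, -0.0, -71.1]
ft_force: [-0.1, -0.5, 1.5]
finger_gap: -0.1
finger_force: 0.9
```

Request:
{"name": "servo_tool", "arguments": {
  "targets": [
    [0,0,0,-0.05,0],
    [0,0,0,0,0],
    [0,0,0,0,0]
  ]
}}

```text
time_s: 14.3
tcp_pos: [544.1, 73.1, 118.9]
tool_rot: [-180.0, -0.0, -71.1]
ft_force: [-1.1, -0.3, 1.9]
finger_gap: -0.4
finger_force: 1.6
```

Request:
{"name": "servo_tool", "arguments": {
  "targets": [
    [0,0,0,-0.05,0],
    [0,0,0,0,0],
    [0,0,0,0,0]
  ]
}}

```text
time_s: 14.68
tcp_pos: [544.1, 73.1, 118.6]
tool_rot: [-180.0, -0.0, -71.1]
ft_force: [-1.8, -0.9, 4.5]
finger_gap: 0.0
finger_force: 2.5
```

Request:
{"name": "servo_tool", "arguments": {
  "targets": [
    [0,0,0,-0.03,0],
    [0,0,0,0,0],
    [0,0,0,0,0]
  ]
}}

```text
time_s: 15.05
tcp_pos: [544.1, 73.1, 118.5]
tool_rot: [-180.0, -0.0, -71.0]
ft_force: [-1.0, -2.1, 7.1]
finger_gap: 0.0
finger_force: 2.9
```

Request:
{"name": "servo_tool", "arguments": {
  "targets": [
    [0,0,0,-0.02,0],
    [0,0,0,0,0],
    [0,0,0,0,0]
  ]
}}

```text
time_s: 15.42
tcp_pos: [544.1, 73.1, 118.3]
tool_rot: [-180.0, -0.0, -71.0]
ft_force: [-2.0, -0.5, 6.3]
finger_gap: -0.1
finger_force: 3.2
```

Request:
{"name": "servo_tool", "arguments": {
  "targets": [
    [0,0,0,0.1,0],
    [0,0,0,0.2,0],
    [0,0,0,0.3,0],
    [0,0,0,0.4,0],
    [0,0,0,2,0],
    [0,0,0,4,0],
    [0,0,0,4,0],
    [0,0,0,0,0],
    [0,0,0,0,0],
    [0,0,0,0,0],
    [0,0,0,0,0]
  ]
}}

```text
time_s: 16.8
tcp_pos: [543.6, 73.0, 226.9]
tool_rot: [179.9, -0.0, -71.1]
ft_force: [-0.3, 0.9, 0.1]
finger_gap: 0.3
finger_force: 0.0
```

```bash
python3 tilt.py; ls -t pics|head -1
```

```text
16.8 tcp stand [ 6.000e-01 -2.000e-01  2.269e+02] [-0.29  0.91  0.14]
top slope -0.0012 z0 73.2 n288 hub y -213.2 44 min y -222.3
   ref slope [6.00000e-04 1.33009e+01] 384
   ref slope [-8.0000e-04  1.3821e+00] 1250
side slope 0.0012 z0 71.7 n331 hub y -214.8 70 min y -223.6
   ref slope [-2.00000e-04  1.22148e+01] 372
   ref slope [2.000e-04 3.563e-01] 1668
s1680.png
```

Request:
{"name": "servo_tool", "arguments": {
  "targets": [
    [0,0,0,0,0],
    [0,0,0,0,0],
    [0,0,0,0,0],
    [0,0,0,0,0],
    [0,0,0,0,0],
    [0,0,0,0,0],
    [0,0,0,0,0],
    [0,0,0,0,0],
    [0,0,0,0,0],
    [0,0,0,0,0],
    [0,0,0,0,0],
    [0,0,0,0,0]
  ]
}}

```text
time_s: 18.4
tcp_pos: [544.0, 73.1, 227.8]
tool_rot: [180.0, 0.0, -71.1]
ft_force: [0.1, -0.2, 0.3]
finger_gap: -0.2
finger_force: 0.0
```

```bash
python3 tilt.py | grep -v ref; python3 -c "
from rig import manip
import subprocess
print(manip.job_done())"
```

```text
18.4 tcp stand [ 9.000e-01 -2.000e-01  2.278e+02] [ 0.05 -0.25  0.28]
top slope 0.0021 z0 73.0 n292 hub y -213.8 43 min y -221.9
side slope 0.0044 z0 71.9 n330 hub y -214.7 71 min y -224.1
the job is handed in; nothing more can be done
None
```

I handed the job in at about 18 s with the bar at rest, level to within about 0.005 rad, and the punch pressed to 6–7 N on its cap and let go; I did not see the mark or check the punch's return, and the hand-in returned no verdict.

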